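# Set the tea-tin divider to its notch and close up the blue tin

## Robot

A 6-joint arm with a two-finger parallel gripper is mounted at the origin on the work surface. World frame = base frame: x ahead of the robot, y to its left, z up, the work surface at z = 0. Lengths are in mm, angles in rad, forces in N, time in s.
With the tool pointing down it reaches from about 350 to 850 mm from the base axis. Payload 8.1 kg.
Tool frame: the origin (TCP) lies at the very end of the fingers, on their centre line; the grasp point (between the pads) lies behind it (arm.grasp_offset is the z of the grasp point in the tool frame, in mm); z points along the fingers, y is the line along which they close (so a half turn about z gives the same grasp; the last joint's range is limited). The gripper opens to 93 mm and grips with 3 to 60 N. Pads are 15 mm wide; open, the fingers measure 128 mm over their backs; the gripper's body (75 mm by 188 mm) begins 65 mm behind the grasp point.
Start: joints at [-1.36, 0.13, 1.488, -0, 1.523, -0.085], TCP at [174.923, -573.94, 218.635] pointing down, gripper open.
Joint ranges: [-2.96, 2.96], [-0.89, 2.26], [0.02, 2.5], [-1.34, 4.48], [0, 2.73], [-2.66, 2.66]. Speed limits (rad/s): [2.39, 2.39, 2.79, 3.14, 3.14, 3.14].

## Interface

Orientations are given as a rotation vector (axis times angle).
In Python, from station import arm gives the robot as it stands.
- The arm moves only by the tool move_arm, never from a script. Its argument "deltas" is a list of rows, each a list of 2 entries, a list of its own where there are three numbers: the shift along the world's x, y, z in mm, then the turn about the world's z in degrees. A call has exactly 5 rows; each row shifts and turns the commanded pose from where the row before left it; what a row does not reach is not made up. A row lasts 1/8 s, in which the tool goes at most 62.5 mm and 10.7 degrees, less where a joint would pass 70% of its speed; a pose out of reach is approached as far as the arm can. A call is refused whole if a number of a shift passes 62.5 or a number of a turn 10.7, either way. A call with a gripper value outside its range is refused whole. "jaw" is the finger opening in mm, from 0 to 93, set as the call begins (left out, the last holds). The fingers move at their own pace and stop on an object; "grip_force" is the grip in N (left out, the last holds). Time passes only in rows, so rows that do not move let the fingers close, or fill a call up. It gives the time, the measured TCP pose, the force, the opening and the grip force at its end, in the units of the state.
- arm.observe(): the state, without advancing time (a new reading comes with each control period).
- arm.camera(name): name is "side" or "top" or "wrist"; returns the picture (384x512x3 uint8, blue, green, red); there is no depth.
- arm.camera_params(name): a dict with "camera_matrix" (3x3 intrinsics, pixels), "eye" and "attitude" of the camera in the world. Camera axes: x right, y down, z forward; pixel columns grow to the right and rows downward; lengths in mm; the calibration is good to about 2 mm. The wrist camera is an equidistant fisheye: a pixel r from the principal point sees the ray r / f radians off the axis. A picture is of the moment at which its call begins: read the wrist's pose just before it. camera_params takes no time and is no camera call; for the wrist camera it gives the pose at the moment of the call.
- arm.close_job(): hands the job in; it is judged then, once.
The state is a dict: "time_s": time; "q": joint angles; "joint_velocities": joint speeds; "joint_torque": joint torques, N m; "ee_pos": TCP position; "tcp_rot": TCP orientation; "ft_force": force on the tool from outside, world axes, zero at the start; "ft_torque": the same for the moment, N m; "opening": opening from 0.0 (shut) to 1.0 (fully open); "grip_force": force on a finger pad.
Only numpy, scipy, OpenCV 4.12 (cv2) and the standard library are available. Lean on these libraries where they do the work, as an engineer would, in place of code of your own. Each camera call takes 0.05 s, during which the arm holds its last target. There are 200 camera calls.

## Task

On the tea-tin tray, push the orange sliding divider along its rail until its pin drops into the notch beside the green clip, stopping there without running on past it. Then push the blue tin along the tray until it stands upright against the divider. Only push with the fingertips: do not pick anything up, and leave the other tins, the blue mug and the white cup alone.

Things in the scene. Friction and masses are not known exactly. Their poses are not given: they have to be found in the camera images.
- tray: Fixed wooden tray, turned up to 0.25 rad and placed anew in every start. Origin on the counter under the lane; x away from the robot, y along the rail, z up. Floor 6 mm thick, x -45..95, y -240..280 mm. Open-ended lane for tins at x -29..43 mm, between a front rim (top 20 mm above the counter) and the rail
- rail_mid (a point): Point on the rail's top, at tray x = 55, y = 60 mm, 30 mm above the counter. The steel rail is 24 mm wide and runs along tray y the whole length of the tray, with three 14 mm notches across its top at tray y = 10, 60 and 110 mm. Axes as the tray's
- divider (a joint): Travel of the orange divider, m, towards tray +y: at 0 its middle is at tray y = -60 mm; notches at 0.07, 0.12, 0.17; end stop 0.19. Starts at 0 to 0.03. Rail friction 1 to 3 N. At a notch the pin drops and pulls the divider in from about 5 mm away (the push needed falls to nothing); then about 8 to 12 N is needed to push it out and on
- pin (a joint): Drop of the divider's sprung black-knobbed pin, m: 0 while it rides on the rail, about 0.005 when it has dropped into a notch. The knob is 18 mm across, its top 67 mm above the counter while riding
- divider_push (a point): Centre of the flat -y end face of the orange divider block, 41.5 mm above the counter. The face is 36 mm wide (tray x), 21 mm high (31 to 52 mm above the counter); the block is 44 mm long along the rail. Axes as the tray's; moves with the divider
- divider_mid (a point): Middle of the orange block's top face, 52 mm above the counter, on the rail's centre line and level (in tray y) with the pin; 22 mm in tray +y from the push face. In a notch it is level with that notch's clip. Axes as the tray's
- divider_plate (a point): Centre of the -y face of the white divider plate (5 mm thick, 64 mm wide, 10 to 60 mm above the counter) that the orange block holds out across the lane towards the robot; 2.5 mm in tray -y from the block's middle. Axes as the tray's
- clip_green: Green clip 22 x 14 x 21 mm fixed beside the rail on its far side (tray x = 80 mm), level with the wanted notch. Origin under its centre on the tray floor, axes as the tray's. Its top is 27 mm above the counter. Which notch it marks changes with each start
- clip_white: White clip of the same size, marks another notch
- clip_yellow: Yellow clip of the same size, marks another notch
- tin_blue: Blue tea tin, upright cylinder 60 mm diameter, 55 mm high, steel bands, about 0.14 to 0.28 kg; slides with 1 to 2 N when pushed low. Origin at the centre of its underside. Starts loose on the tray lane at the -y end, clear of the divider
- tin_red: Red tin, same size, standing in the lane at tray y about 180 mm, to be left alone
- tin_black: Black tin, same size, standing behind the red one at tray y about 245 mm, to be left alone
- mug: Blue mug, 80 mm wide, 92 mm high, origin under its centre; bystander on the counter to the left, beyond the tray end
- cup: White cup, 72 mm wide, 85 mm high, origin under its centre; bystander on the counter to the right, beyond the tray end
There are look-alikes about, which are no part of the job. Of the things like the tin_blue, leave any that is pink or turquoise; of the rest the smaller one is meant.

How it is judged (in metres and radians):
On the way, in this order (a step that is already met when the one before it is completed fails the run):
1. the divider's pin has dropped into the notch at the green clip (y of divider_mid in the frame of clip_green between -0.003 and 0.003 m and value of joint pin above 0.0028 m), for 0.2 s.
2. the blue tin stands against the divider (all of step 1 and y of tin_blue in the frame of divider_plate between -0.036 and -0.026 m and x of tin_blue in the frame of tray between -0.01 and 0.025 m), for 0.2 s.
At the end, for the whole second after the job is handed in: The divider rests in the notch at the green clip (middle within 3 mm of the clip along the rail, pin dropped by more than 2.8 mm), and the blue tin stands upright at rest on the tray floor in the lane, touching the divider plate or within about 6 mm of it (all of step 2 and angle between tin_blue's own z axis and vertical below 0.1 rad and z of tin_blue in the frame of tray below 0.01 m and linear speed of tin_blue below 0.02 m/s).
It fails at once if the divider ran more than 12 mm past the green clip (y of divider_mid in the frame of clip_green above 0.012 m).
It fails at once if the blue tin was lifted more than 10 mm or tipped by more than 0.4 rad (z of tin_blue in the frame of tray above 0.016 m or angle between tin_blue's own z axis and vertical above 0.4 rad).
It fails at once if another tin, the mug or the cup was moved by more than 12 mm (distance of any of tin_red, tin_black, mug, cup from where it was at the start of the episode above 0.012 m).
It also fails if it takes over 64 s, if anything falls off the work surface, if the arm or the gripper's body presses on something with over 40 N, if the wrist force passes 120 N, or if a joint passes its speed limit or range.

## Working session

There is one attempt and no reset: what is moved stays moved. The work goes in short steps, Python scripts to look and compute and a tool call to move; the robot and the scene stay as the last step left them, time stands still between calls to the robot, and variables do not carry over. Pictures are saved under pics/ and viewed, at most 10 in all, crops included, and the job is handed in when it is done.

Besides the shell and the picture viewer there is one more tool, called after ">>>" by a JSON object that holds its "name" and its "arguments". move_arm: Moves the arm, as the interface text tells. Its arguments: {"type":"object","properties":{"deltas":{"type":"array"},"jaw":{"type":"number"},"grip_force":{"type":"number"}},"required":["deltas"]}

```bash
ls; mkdir -p pics
python3 - <<'E'
from station import arm
import cv2,numpy as np
for n in("top","side"):
    cv2.imwrite(f"pics/{n}0.png",arm.camera(n)); p=arm.camera_params(n); print(n,p)
s=arm.observe();print(s["time_s"],s["ee_pos"],s["tcp_rot"],arm.grasp_offset)
E
```

```text
pics
top {'camera_matrix': array([[445.81431015,   0.        , 263.99325587],
       [  0.        , 445.81431015, 188.86830244],
       [  0.        ,   0.        ,   1.        ]]), 'eye': array([ 436.22983483,    1.89773967, 1190.94646732]), 'attitude': array([-2.1408115 ,  2.17093654, -0.13513446])}
side {'camera_matrix': array([[361.85486367,   0.        , 247.9340525 ],
       [  0.        , 361.85486367, 193.60516049],
       [  0.        ,   0.        ,   1.        ]]), 'eye': array([ 69.08788827, 804.8013362 , 749.33641905]), 'attitude': array([-0.75266717,  2.47846362, -1.26993572])}
0.1 [ 174.80384856 -573.43432791  217.68274163] [-3.10564311e+00 -4.62724141e-01  2.13305803e-04] -18.8
```

View pics/top0.png

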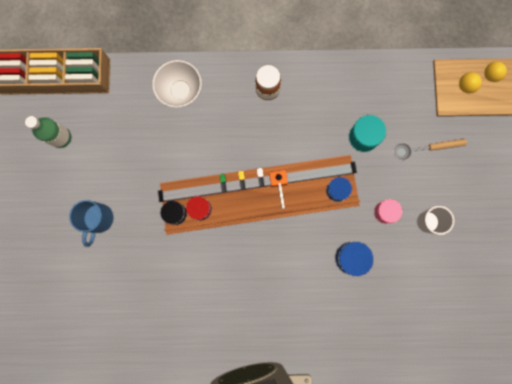

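View pics/side0.png

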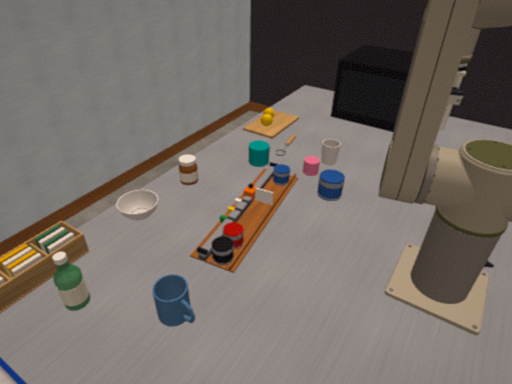

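The top view shows the orange divider at (279,177). The clips are green (223,178), yellow (241,175) and white (260,172), so green marks the farthest notch. There are four tin-like candidates:
- small blue at (339,189), in the lane
- large blue at (355,259), on the counter
- pink at (390,211)
- turquoise at (368,132)

The smaller blue one in the lane fits the description. Next I'll measure and confirm it with a crop.

```bash
cat > h.py <<'E'
from station import arm
import cv2,numpy as np
from scipy.spatial.transform import Rotation as R
def ray(name,uv,z,p=None):
    p=p or arm.camera_params(name);K=p["camera_matrix"]
    d=R.from_rotvec(p["attitude"]).apply(np.linalg.inv(K)@[uv[0],uv[1],1.])
    return p["eye"]+d*(z-p["eye"][2])/d[2]
def blob(img,lo,hi,roi):
    x0,y0,x1,y1=roi
    m=cv2.inRange(cv2.cvtColor(img,cv2.COLOR_BGR2HSV)[y0:y1,x0:x1],lo,hi)
    n,l,s,c=cv2.connectedComponentsWithStats(m)
    k=1+np.argmax(s[1:,4]); return c[k]+[x0,y0],s[k],(l==k)
E
python3 - <<'E'
from h import *
im=cv2.imread("pics/top0.png")
cv2.imwrite("pics/crop.png",cv2.resize(im[145:245,150:410],None,fx=3,fy=3,interpolation=cv2.INTER_CUBIC))
def f(n,lo,hi,roi,z):
    c,s,_=blob(im,lo,hi,roi);print(n,c.round(1),s,ray("top",c,z).round(1))
f("orange",(3,150,150),(14,255,255),(262,162,300,195),52)
f("blue",(105,120,50),(125,255,255),(320,170,360,210),55)
f("green",(50,100,30),(85,255,255),(215,170,231,190),27)
f("yellow",(22,120,100),(33,255,255),(233,167,250,185),27)
f("red",(0,180,80),(2,255,255),(180,190,215,225),55)
m=cv2.inRange(cv2.cvtColor(im,cv2.COLOR_BGR2HSV),(0,0,170),(179,60,255))[165:182,252:268]
c=np.argwhere(m).mean(0)[::-1]+[252,165];print("white",c,ray("top",c,27).round(1))
E
```

```text
orange [281.4 180.3] [  0   1  38  32 739] [602.2 -43.4  52. ]
blue [339.4 188.4] [  8   8  23  22 384] [ 578.7 -191.7   55. ]
green [222.2 178.3] [ 5  5  5  8 32] [613.3 111.6  27. ]
yellow [241. 175.] [ 6  5  5  7 29] [621.5  62.1  27. ]
red [197.4 207.6] [  6   7  23  22 390] [534.3 172.7  55. ]
white [259.41463415 174.5       ] [622.1  13.4  27. ]
```

View pics/crop.png

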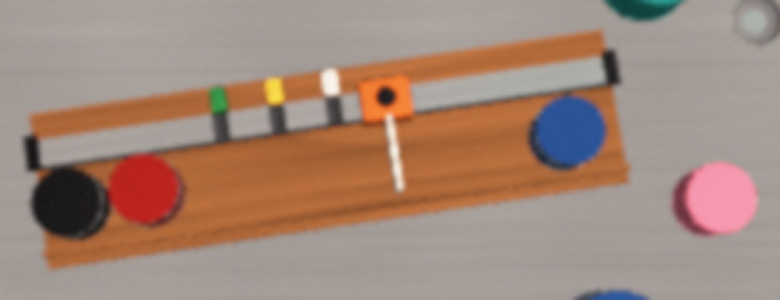

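The crop confirms that the small blue tin in the lane is at crop (570,130), near the open -y end. The knob is at crop (385,97). Now I'll fit the tray pose.

Run:
```python
from h import *
from scipy.optimize import least_squares
c=lambda x,y:(x/3-1/3+150,y/3-1/3+145)
obs=[((80,110),ray("top",(222.2,178.3),27)),((80,60),ray("top",(241,175),27)),((80,10),ray("top",c(331,81),27)),
((95,-240),ray("top",c(603,32),6)),((95,280),ray("top",c(32,115),6)),((-45,-240),ray("top",c(628,180),15)),((-45,280),ray("top",c(50,268),15))]
L=np.array([o[0] for o in obs],float);W=np.array([o[1][:2] for o in obs])
def T(p,l):
    r=np.array([[np.cos(p[2]),-np.sin(p[2])],[np.sin(p[2]),np.cos(p[2])]]);return l@r.T+p[:2]
s=least_squares(lambda p:(T(p,L)-W).ravel(),[550,0,.15],loss='soft_l1',f_scale=2)
p=s.x;print(p,"\n",(T(p,L)-W).round(1))
def inv(w):
    r=np.array([[np.cos(p[2]),-np.sin(p[2])],[np.sin(p[2]),np.cos(p[2])]]);return (w[:2]-p[:2])@r
for n,w in dict(blue=ray("top",(339.4,188.4),55),red=ray("top",(197.4,207.6),55),knob=ray("top",c(385,97),67),plateEnd=ray("top",c(401,188),60)).items():print(n,w.round(1),inv(w).round(1))
print("pushpts",T(p,np.array([[55,-140],[55,-82],[55,88],[7,-250],[7,77]])).round(1))
```

```text
[ 5.50400234e+02 -8.78768228e+00  1.35469705e-01] 
 [[ 1.4 -0.8]
 [ 0.1 -0.6]
 [-1.4  0.2]
 [ 2.5  0. ]
 [ 0.6  1.6]
 [-1.3 -3.7]
 [-1.4  2.6]]
blue [ 578.6 -191.8   55. ] [   3.3 -185.2]
red [534.3 172.7  55. ] [  8.5 182. ]
knob [608.6 -34.3  67. ] [ 54.2 -33.1]
plateEnd [531.5 -46.7  60. ] [-23.9 -35. ]
pushpts [[ 623.8 -140.1]
 [ 616.   -82.6]
 [ 593.    85.8]
 [ 591.1 -255.6]
 [ 546.9   68.5]]
```

>>> {"name": "move_arm", "arguments": {"deltas": [[[40,43,0],-3],[[40,43,0],-3.2],[[40,43,0],-3],[[40,43,0],0],[[40,43,0],0]], "jaw": 0}}

```text
time_s: 0.72
ee_pos: [375.8, -357.2, 218.3]
tcp_rot: [-3.134, -0.212, 0.0]
ft_force: [0.6, -0.3, -0.1]
opening: 0.513
grip_force: 0.0
```

>>> {"name": "move_arm", "arguments": {"deltas": [[[40,43,-10],0],[[40,43,-10],0],[[40,43,-20],0],[[40,43,-20],0],[[40,40,-20],0]]}}

```text
time_s: 1.35
ee_pos: [575.8, -145.1, 137.7]
tcp_rot: [-3.134, -0.213, 0.0]
ft_force: [0.4, -1.2, 1.2]
opening: 0.013
grip_force: 0.0
```

>>> {"name": "move_arm", "arguments": {"deltas": [[[0,0,0],0],[[0,0,0],0],[[0,0,0],0],[[0,0,0],0],[[0,0,0],0]]}}

```text
time_s: 1.98
ee_pos: [574.8, -147.8, 139.2]
tcp_rot: [3.134, 0.21, 0.001]
ft_force: [-0.2, -0.7, -0.1]
opening: 0.007
grip_force: 0.0
```

>>> {"name": "move_arm", "arguments": {"deltas": [[[43,47,0],0],[[0,0,0],0],[[0,0,-40],0],[[0,0,-40],0],[[0,0,-19],0]]}}

```text
time_s: 2.6
ee_pos: [615.1, -101.1, 37.1]
tcp_rot: [-3.134, -0.211, 0.006]
ft_force: [-0.5, 0.1, -0.3]
opening: 0.007
grip_force: 0.0
```

>>> {"name": "move_arm", "arguments": {"deltas": [[[0,0,0],0],[[0,0,0],0],[[0,0,0],0],[[0,0,0],0],[[0,0,0],0]]}}

```text
time_s: 3.22
ee_pos: [617.5, -100.8, 40.2]
tcp_rot: [3.134, 0.212, 0.001]
ft_force: [0.4, 0.3, 0.2]
opening: 0.005
grip_force: 0.0
```

Run:
```python
from h import *
s=cv2.resize(arm.camera("side")[160:260,200:310],None,fx=5,fy=5,interpolation=cv2.INTER_CUBIC)
w=arm.camera("wrist");s=cv2.resize(s,(422,384))
cv2.imwrite("pics/a.png",np.hstack([s,w[:, 67:445]]))
st=arm.observe();print(st["ee_pos"],st["ft_force"],st["time_s"])
```

```text
[ 617.22750139 -100.8133877    39.84350804] [ 0.2137829  -0.13270568 -0.06051335] 3.325
```

View pics/a.png

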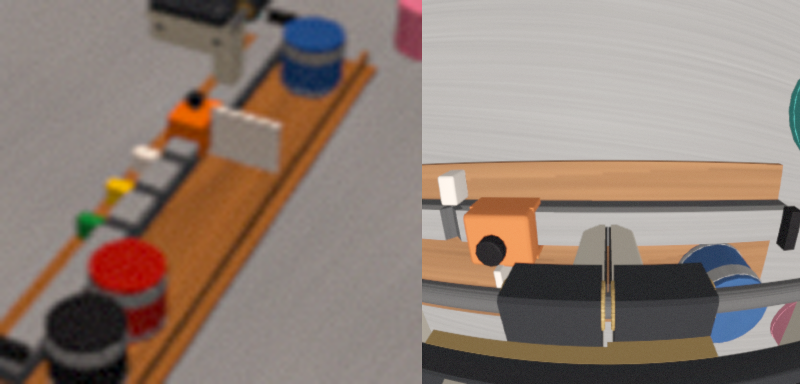

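The fingertips are on the rail line behind the orange divider (wrist view: tips at (607,230), block at (500,230)), and the blue tin is clear. Now I'll push along the tray y direction, (-0.135, 0.991).

>>> {"name": "move_arm", "arguments": {"deltas": [[[-0.7,5,0],0],[[-0.7,5,0],0],[[-0.7,5,0],0],[[-0.7,5,0],0],[[0,0,0],0]]}}

```text
time_s: 3.95
ee_pos: [614.2, -80.3, 39.6]
tcp_rot: [-3.134, -0.213, 0.0]
ft_force: [0.1, -0.2, 0.1]
opening: 0.006
grip_force: 0.0
```

>>> {"name": "move_arm", "arguments": {"deltas": [[[-0.4,3,0],0],[[-0.4,3,0],0],[[-0.4,3,0],0],[[-0.4,3,0],0],[[0,0,0],0]]}}

```text
time_s: 4.58
ee_pos: [612.7, -68.7, 39.7]
tcp_rot: [3.134, 0.213, 0.0]
ft_force: [-0.2, -0.4, -0.0]
opening: 0.005
grip_force: 0.1
```

>>> {"name": "move_arm", "arguments": {"deltas": [[[-0.4,3,0],0],[[-0.4,3,0],0],[[0,0,0],0],[[0,0,0],0],[[0,0,0],0]]}}

```text
time_s: 5.2
ee_pos: [611.9, -62.5, 39.6]
tcp_rot: [-3.134, -0.212, 0.0]
ft_force: [0.3, 1.0, -0.4]
opening: 0.006
grip_force: 0.0
```

>>> {"name": "move_arm", "arguments": {"deltas": [[[-0.4,3,0],0],[[-0.4,3,0],0],[[-0.4,3,0],0],[[0,0,0],0],[[0,0,0],0]]}}

```text
time_s: 5.82
ee_pos: [610.6, -53.3, 39.6]
tcp_rot: [-3.134, -0.213, 0.0]
ft_force: [0.5, 0.9, 0.1]
opening: 0.004
grip_force: 0.0
```

```bash
cat >> h.py <<'E'
P=[550.4,-8.79,.13547]
def tray(w):
    c,s=np.cos(P[2]),np.sin(P[2]);a,b=w[0]-P[0],w[1]-P[1];return np.array([c*a+s*b,-s*a+c*b])
def div():
    im=arm.camera("top");h=cv2.cvtColor(im,cv2.COLOR_BGR2HSV);m=cv2.inRange(h,(3,215,190),(12,255,255))[150:210,200:300]
    return im,m
E
python3 - <<'E'
from h import *
im=arm.camera("top");st=arm.observe()
print(tray(st["ee_pos"]),st["ft_force"])
cv2.imwrite("pics/b.png",np.hstack([cv2.resize(im[150:210,200:300],None,fx=4,fy=4,interpolation=cv2.INTER_CUBIC),cv2.resize(arm.camera("wrist")[130:330,130:330],(240,240))]))
E
```

```text
[ 53.6774147  -52.27462553] [-0.0456487   0.16218022 -0.63601298]
```

View pics/b.png

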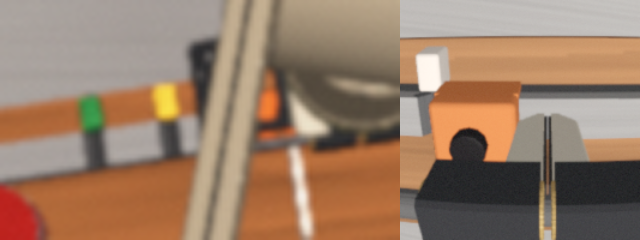

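The wrist view shows the finger about touching the block. I'll carry on in small steps and watch the force.

>>> {"name": "move_arm", "arguments": {"deltas": [[[-0.4,3,0],0],[[-0.4,3,0],0],[[-0.4,3,0],0],[[-0.4,3,0],0],[[-0.4,3,0],0]]}}

```text
time_s: 6.55
ee_pos: [608.7, -38.6, 39.7]
tcp_rot: [3.134, 0.212, -0.0]
ft_force: [0.0, -3.4, -0.6]
opening: 0.008
grip_force: 1.9
```

Run:
```python
from h import *
w=arm.camera("wrist");st=arm.observe()
print(tray(st["ee_pos"]),st["ft_force"]);p=arm.camera_params("wrist");print(p)
cv2.imwrite("pics/c.png",cv2.resize(w[100:300,100:400],(800,533)))
```

```text
[ 53.67527262 -36.91526452] [ 0.11686635 -1.62640746  0.57810927]
{'camera_matrix': array([[297.31863964,   0.        , 252.58730631],
       [  0.        , 297.31863964, 189.13087571],
       [  0.        ,   0.        ,   1.        ]]), 'eye': array([690.14076626, -27.27885491, 205.54600245]), 'attitude': array([ 2.18427329, -1.90702566, -0.29095847])}
```

View pics/c.png

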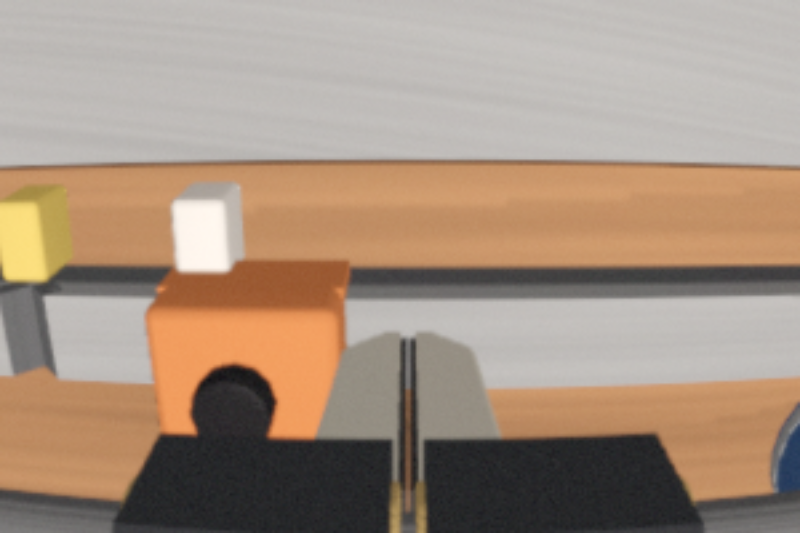

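The wrist view shows finger contact, with the knob at crop (233,400), the white clip top at (208,187) and the yellow clip top at (38,190). I'll compute the divider position relative to the clips.

```bash
cat >> h.py <<'E'
def fray(uv,z,p):
    K=p["camera_matrix"];a=np.array([(uv[0]-K[0,2])/K[0,0],(uv[1]-K[1,2])/K[1,1]]);r=np.hypot(*a)
    d=np.r_[a/r*np.sin(r),np.cos(r)];d=R.from_rotvec(p["attitude"]).apply(d)
    return p["eye"]+d*(z-p["eye"][2])/d[2]
def wlook(tag=None):
    st=arm.observe();p=arm.camera_params("wrist");w=arm.camera("wrist");h=cv2.cvtColor(w,cv2.COLOR_BGR2HSV)
    o={"tcp":tray(st["ee_pos"]).round(1),"f":np.round(st["ft_force"],1),"t":st["time_s"]}
    if tag: cv2.imwrite(f"pics/{tag}.png",w)
    return w,h,p,o
E
python3 - <<'E'
from h import *
w,h,p,o=wlook("w1");print(o)
k=lambda x,y:(100+x/2.667,100+y/2.667)
for n,uv,z in(("knob",k(233,400),67),("white",k(208,187),27),("yellow",k(38,190),27),("blockright top rear edge",k(346,318),52),("blockleft",k(150,318),52)):
    print(n,tray(fray(uv,z,p)).round(1),w[int(uv[1]),int(uv[0])],h[int(uv[1]),int(uv[0])])
E
```

```text
{'tcp': array([ 53.7, -36.9]), 'f': array([ 0.1, -1.6,  0.6]), 't': 6.6}
knob [58.4 -2. ] [46 45 45] [120   6  46]
white [92.8  9.9] [153 161 169] [ 15  24 169]
yellow [92.7 55. ] [ 68 140 165] [ 22 150 165]
blockright top rear edge [ 70.3 -24.3] [144 160 185] [ 12  57 185]
blockleft [69.7 18.9] [ 82 141 224] [ 12 162 224]
```

>>> {"name": "move_arm", "arguments": {"deltas": [[[-0.4,3,0],0],[[-0.4,3,0],0],[[-0.4,3,0],0],[[-0.3,2,0],0],[[0,0,0],0]]}}

```text
time_s: 7.28
ee_pos: [607.1, -27.2, 39.6]
tcp_rot: [-3.134, -0.213, 0.0]
ft_force: [0.3, 0.4, 0.3]
opening: 0.006
grip_force: 0.0
```

>>> {"name": "move_arm", "arguments": {"deltas": [[[-0.1,1,0],0],[[-0.1,1,0],0],[[-0.1,1,0],0],[[-0.1,1,0],0],[[0,0,0],0]]}}

```text
time_s: 7.9
ee_pos: [606.9, -24.6, 39.6]
tcp_rot: [3.133, 0.212, 0.0]
ft_force: [1.0, -5.8, -1.0]
opening: 0.005
grip_force: 2.5
```

>>> {"name": "move_arm", "arguments": {"deltas": [[[-0.1,1,0],0],[[-0.1,1,0],0],[[-0.1,1,0],0],[[-0.1,1,0],0],[[0,0,0],0]]}}

```text
time_s: 8.52
ee_pos: [606.4, -21.2, 39.7]
tcp_rot: [3.133, 0.211, -0.0]
ft_force: [0.0, -6.8, -0.2]
opening: 0.003
grip_force: 3.4
```

>>> {"name": "move_arm", "arguments": {"deltas": [[[-0.4,3,0],0],[[-0.4,3,0],0],[[-0.4,3,0],0],[[-0.4,3,0],0],[[-0.4,3,0],0]]}}

```text
time_s: 9.15
ee_pos: [604.2, -4.6, 39.6]
tcp_rot: [3.134, 0.213, -0.0]
ft_force: [-2.2, -3.8, 0.1]
opening: 0.004
grip_force: 2.0
```

>>> {"name": "move_arm", "arguments": {"deltas": [[[-0.4,3,0],0],[[-0.4,3,0],0],[[-0.4,3,0],0],[[-0.4,3,0],0],[[-0.4,3,0],0]]}}

```text
time_s: 9.78
ee_pos: [602.3, 10.4, 39.6]
tcp_rot: [-3.134, -0.212, 0.0]
ft_force: [-3.2, -4.9, 0.5]
opening: 0.007
grip_force: 1.9
```

Run:
```python
from h import *
w,h,p,o=wlook("w2");print(o)
```

```text
{'tcp': array([54., 12.]), 'f': array([-3.2, -4.9,  0.5]), 't': 9.775}
```

View pics/w2.png

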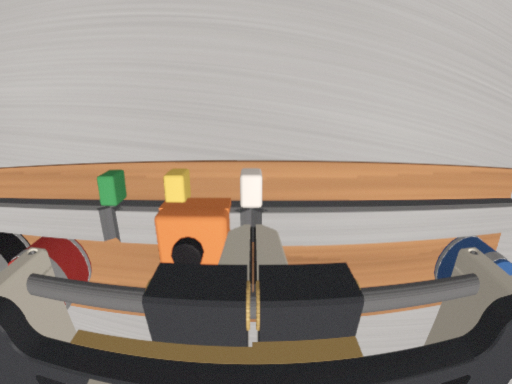

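The divider (knob at (187,252)) is approaching the yellow clip, and the tins are undisturbed.

>>> {"name": "move_arm", "arguments": {"deltas": [[[-0.4,3,0],0],[[-0.4,3,0],0],[[-0.4,3,0],0],[[-0.3,2,0],0],[[0,0,0],0]]}}

```text
time_s: 10.45
ee_pos: [601.1, 21.8, 39.8]
tcp_rot: [-3.134, -0.213, -0.001]
ft_force: [-0.8, 0.9, 0.2]
opening: 0.003
grip_force: 0.0
```

>>> {"name": "move_arm", "arguments": {"deltas": [[[-0.1,1,0],0],[[-0.1,1,0],0],[[-0.1,1,0],0],[[-0.1,1,0],0],[[0,0,0],0]]}}

```text
time_s: 11.08
ee_pos: [600.6, 24.8, 39.7]
tcp_rot: [3.134, 0.212, 0.0]
ft_force: [-0.0, -2.5, 0.6]
opening: 0.003
grip_force: 1.3
```

>>> {"name": "move_arm", "arguments": {"deltas": [[[-0.1,1,0],0],[[-0.1,1,0],0],[[-0.1,1,0],0],[[-0.1,1,0],0],[[-0.1,1,0],0]]}}

```text
time_s: 11.7
ee_pos: [600.1, 28.2, 39.7]
tcp_rot: [3.132, 0.211, -0.0]
ft_force: [-0.8, -8.4, 0.3]
opening: 0.007
grip_force: 4.2
```

>>> {"name": "move_arm", "arguments": {"deltas": [[[-0.4,3,0],0],[[-0.4,3,0],0],[[-0.4,3,0],0],[[-0.4,3,0],0],[[-0.4,3,0],0]]}}

```text
time_s: 12.32
ee_pos: [597.9, 45.4, 39.6]
tcp_rot: [3.134, 0.213, -0.0]
ft_force: [-0.7, -4.0, 1.4]
opening: 0.007
grip_force: 2.0
```

>>> {"name": "move_arm", "arguments": {"deltas": [[[-0.4,3,0],0],[[-0.4,3,0],0],[[-0.4,3,0],0],[[-0.4,3,0],0],[[0,0,0],0]]}}

```text
time_s: 12.95
ee_pos: [596.5, 57.9, 39.6]
tcp_rot: [-3.134, -0.213, -0.001]
ft_force: [0.1, -0.7, 0.1]
opening: 0.007
grip_force: 0.2
```

>>> {"name": "move_arm", "arguments": {"deltas": [[[-0.3,2,0],0],[[-0.3,2,0],0],[[-0.3,2,0],0],[[0,0,0],0],[[0,0,0],0]]}}

```text
time_s: 13.58
ee_pos: [595.5, 63.6, 39.7]
tcp_rot: [-3.134, -0.213, -0.0]
ft_force: [0.7, 0.9, 0.1]
opening: 0.005
grip_force: 0.1
```

>>> {"name": "move_arm", "arguments": {"deltas": [[[-0.1,1,0],0],[[-0.1,1,0],0],[[-0.2,1,0],0],[[-0.1,1,0],0],[[-0.1,1,0],0]]}}

```text
time_s: 14.2
ee_pos: [594.9, 68.4, 39.7]
tcp_rot: [-3.134, -0.212, 0.0]
ft_force: [0.5, -1.4, 0.3]
opening: 0.005
grip_force: 0.9
```

Run:
```python
from h import *
w,h,p,o=wlook("w3");print(o)
cv2.imwrite("pics/w3c.png",cv2.resize(w[150:280,90:310],None,fx=3.6,fy=3.6,interpolation=cv2.INTER_CUBIC))
```

```text
{'tcp': array([54.5, 70.5]), 'f': array([ 0.5, -1.4,  0.3]), 't': 14.2}
```

View pics/w3c.png

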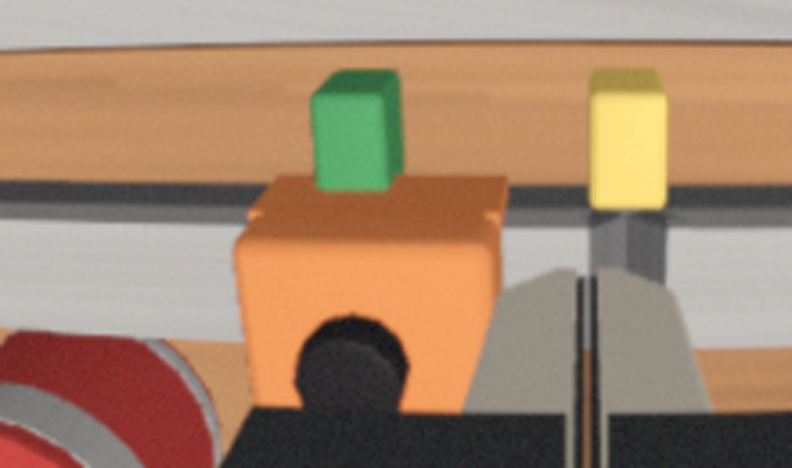

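The block is just short of the green clip (knob at (352,370), clip at (352,130) in the crop). I'll make small advances.

>>> {"name": "move_arm", "arguments": {"deltas": [[[-0.1,1,0],0],[[0,0,0],0],[[-0.1,0.7,0],0],[[0,0,0],0],[[0,0,0],0]]}}

```text
time_s: 14.88
ee_pos: [594.7, 69.9, 39.6]
tcp_rot: [-3.134, -0.212, 0.0]
ft_force: [-0.5, -0.3, 0.2]
opening: 0.003
grip_force: 0.0
```

>>> {"name": "move_arm", "arguments": {"deltas": [[[-0.1,0.8,0],0],[[0,0,0],0],[[0,0,0],0],[[0,0,0],0],[[0,0,0],0]]}}

```text
time_s: 15.5
ee_pos: [594.6, 70.7, 39.6]
tcp_rot: [-3.134, -0.212, -0.0]
ft_force: [-0.6, 0.0, -0.4]
opening: 0.004
grip_force: 0.0
```

Run:
```python
from h import *
w,h,p,o=wlook("w4");print(o)
def edges(w,row):
    h=cv2.cvtColor(w,cv2.COLOR_BGR2HSV)[row]
    x=np.flatnonzero(cv2.inRange(h[None],(5,140,180),(16,255,255))[0]);x=x[(x>120)&(x<260)];return x.min(),x.max()
def knob(w):
    g=cv2.cvtColor(w,cv2.COLOR_BGR2GRAY)[238:262,160:215];ys,xs=np.nonzero(g<75);return xs.mean()+160,ys.mean()+238
for n,i in(("w3",cv2.imread("pics/w3.png")),("w4",w)):
    print(n,[edges(i,r) for r in(219,222,226)],knob(i))
e=edges(w,222);print([tray(fray((x,218),52,p)).round(1) for x in e])
d,_=0,0
```

```text
{'tcp': array([54.6, 72.7]), 'f': array([-0.6,  0. , -0.4]), 't': 15.5}
w3 [(np.int64(156), np.int64(228)), (np.int64(156), np.int64(228)), (np.int64(156), np.int64(228))] (np.float64(187.18971061093248), np.float64(250.67363344051446))
w4 [(np.int64(150), np.int64(222)), (np.int64(150), np.int64(222)), (np.int64(150), np.int64(222))] (np.float64(182.64612954186413), np.float64(249.54502369668248))
[array([ 71.2, 132.4]), array([71.9, 89.7])]
```

The divider snapped forward about 6 mm to mid ≈ 111 (notch at 110), and the push force fell to zero, so the pin has dropped. I'll retreat and go behind the blue tin.

>>> {"name": "move_arm", "arguments": {"deltas": [[[4,-30,0],0],[[0,0,40],0],[[0,-10,50],0],[[-1,-50,0],0],[[-1,-50,0],0]]}}

```text
time_s: 16.18
ee_pos: [597.3, -70.3, 131.0]
tcp_rot: [3.134, 0.215, 0.004]
ft_force: [0.4, 1.0, -0.8]
opening: 0.007
grip_force: 0.0
```

>>> {"name": "move_arm", "arguments": {"deltas": [[[-1,-50,0],0],[[-1,-50,0],0],[[-2,-50,0],0],[[-2,-43,0],0],[[0,0,0],0]]}}

```text
time_s: 16.8
ee_pos: [589.9, -265.6, 129.5]
tcp_rot: [3.134, 0.206, -0.0]
ft_force: [0.5, -0.1, 0.1]
opening: 0.006
grip_force: 0.0
```

Run:
```python
from h import *
w,h,p,o=wlook();st=arm.observe();print(o,st["ee_pos"])
im=arm.camera("top")
cv2.imwrite("pics/d.png",np.hstack([cv2.resize(im[150:240,180:400],None,fx=1.9,fy=1.9,interpolation=cv2.INTER_CUBIC)[:171],cv2.resize(w,(380,285))[60:231]]))
```

```text
{'tcp': array([   4.5, -259.8]), 'f': array([ 0.5, -0.1,  0.1]), 't': 16.8} [ 590.19374946 -263.56144886  129.39468557]
```

View pics/d.png

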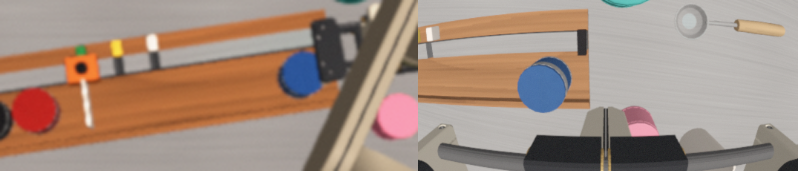

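The top view shows the divider level with the green clip and the blue tin still at its start place. The fingers are beyond the tray end. I'll descend.

>>> {"name": "move_arm", "arguments": {"deltas": [[[0,0,-40],0],[[0,0,-40],0],[[0,0,-25],0],[[0,0,-7],0],[[0,0,0],0]]}}

```text
time_s: 17.52
ee_pos: [590.9, -261.4, 18.0]
tcp_rot: [-3.134, -0.214, 0.0]
ft_force: [0.7, 0.7, -0.3]
opening: 0.002
grip_force: 0.0
```

>>> {"name": "move_arm", "arguments": {"deltas": [[[-0.7,5,0],0],[[-0.7,5,0],0],[[-0.4,3,0],0],[[-0.4,3,0],0],[[0,0,0],0]]}}

```text
time_s: 18.15
ee_pos: [588.4, -246.1, 17.7]
tcp_rot: [-3.134, -0.213, -0.0]
ft_force: [-0.6, -0.5, -0.5]
opening: 0.009
grip_force: 0.0
```

>>> {"name": "move_arm", "arguments": {"deltas": [[[-0.4,3,0],0],[[-0.4,3,0],0],[[-0.4,3,0],0],[[-0.4,3,0],0],[[-0.4,3,0],0]]}}

```text
time_s: 18.77
ee_pos: [586.7, -231.6, 18.0]
tcp_rot: [3.134, 0.212, 0.001]
ft_force: [0.4, -2.1, 1.4]
opening: 0.006
grip_force: 1.2
```

Contact, but the tapered fingers might bear high on the tin and tip it. I'll back off and turn the gripper a quarter turn, so the flat finger sides push.

Run:
```python
from h import *
st=arm.observe();print(np.round(st["q"],2));p=arm.camera_params("wrist");print(p["eye"])
```

```text
[-0.46  0.38  1.57 -0.    1.19  0.98]
[ 668.12261653 -220.60554389  184.04198595]
```

>>> {"name": "move_arm", "arguments": {"deltas": [[[1,-10,0],0],[[2,-15,0],0],[[0,0,0],0],[[0,0,0],0],[[0,0,0],0]]}}

```text
time_s: 19.4
ee_pos: [589.3, -256.1, 17.4]
tcp_rot: [-3.134, -0.212, 0.001]
ft_force: [0.5, -0.2, 0.4]
opening: 0.005
grip_force: 0.0
```

>>> {"name": "move_arm", "arguments": {"deltas": [[[0,0,0],10],[[0,0,0],10],[[0,0,0],10],[[0,0,0],10],[[0,0,0],10]]}}

```text
time_s: 20.02
ee_pos: [589.4, -255.9, 17.6]
tcp_rot: [-2.746, -1.525, 0.0]
ft_force: [-0.3, 0.2, -1.2]
opening: 0.009
grip_force: 0.0
```

>>> {"name": "move_arm", "arguments": {"deltas": [[[0,0,-2],10],[[0,0,-1],10],[[0,0,0],10],[[0,0,0],10],[[0,0,0],0]]}}

```text
time_s: 20.65
ee_pos: [589.4, -256.0, 14.6]
tcp_rot: [-2.067, -2.366, -0.0]
ft_force: [1.1, -1.7, -0.4]
opening: 0.006
grip_force: 0.0
```

Run:
```python
from h import *
w,h,p,o=wlook("w5");st=arm.observe();print(o,st["ee_pos"],st["tcp_rot"])
```

```text
{'tcp': array([   5.3, -250.2]), 'f': array([ 1.1, -1.7, -0.4]), 't': 20.65} [ 589.41903562 -256.02694761   14.61799452] [-2.07042610e+00 -2.36269812e+00 -4.90619636e-05]
```

View pics/w5.png

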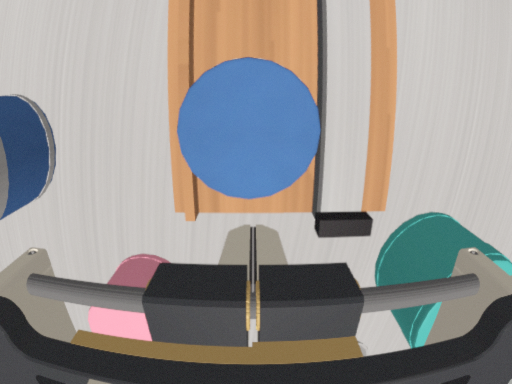

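The wrist view shows the blue tin centred in the lane ahead of the fingers at (249,128). I'll push it along the lane.

>>> {"name": "move_arm", "arguments": {"deltas": [[[-0.8,6,0],0],[[-0.8,6,0],0],[[-0.8,6,0],0],[[-0.4,3,0],0],[[-0.4,3,0],0]]}}

```text
time_s: 21.32
ee_pos: [586.2, -232.1, 14.7]
tcp_rot: [2.066, 2.366, -0.0]
ft_force: [0.1, -0.3, -0.7]
opening: 0.006
grip_force: 0.0
```

>>> {"name": "move_arm", "arguments": {"deltas": [[[-0.4,3,0],0],[[-0.4,3,0],0],[[-0.4,3,0],0],[[-0.4,3,0],0],[[-0.4,3,0],0]]}}

```text
time_s: 21.95
ee_pos: [584.2, -217.3, 14.7]
tcp_rot: [2.066, 2.366, -0.0]
ft_force: [0.4, -1.0, 0.5]
opening: 0.006
grip_force: 0.7
```

>>> {"name": "move_arm", "arguments": {"deltas": [[[-0.7,5,0],0],[[-0.7,5,0],0],[[-0.7,5,0],0],[[-0.7,5,0],0],[[-0.7,5,0],0]]}}

```text
time_s: 22.58
ee_pos: [580.6, -191.9, 14.6]
tcp_rot: [-2.066, -2.366, 0.0]
ft_force: [0.2, -1.4, -0.7]
opening: 0.004
grip_force: 0.7
```

```bash
cat >> h.py <<'E'
def tin():
    w,h,p,o=wlook();m=cv2.inRange(h[:250],(105,120,60),(125,255,255));m[:,:100]=0
    n,l,s,c=cv2.connectedComponentsWithStats(m);k=1+np.argmax(s[1:,4])
    cs,_=cv2.findContours((l==k).astype(np.uint8),0,1);e=cv2.fitEllipse(max(cs,key=len))
    print(o,"ellipse",np.round(e[0],1),np.round(e[1],1),"tin",tray(fray(e[0],55,p)).round(1));return w,h,p
E
python3 -c "
from h import *
w,h,p=tin()"
```

```text
{'tcp': array([   5.2, -185.6]), 'f': array([ 0.2, -1.4, -0.7]), 't': 22.575} ellipse [249.  195.3] [117.8 134.3] tin [   2.5 -144.5]
```

>>> {"name": "move_arm", "arguments": {"deltas": [[[-0.8,6,0],0],[[-0.8,6,0],0],[[-0.8,6,0],0],[[-0.8,6,0],0],[[-0.8,6,0],0]]}}

```text
time_s: 23.25
ee_pos: [576.6, -161.9, 14.6]
tcp_rot: [-2.066, -2.366, 0.0]
ft_force: [0.4, -1.3, 0.6]
opening: 0.008
grip_force: 0.8
```

>>> {"name": "move_arm", "arguments": {"deltas": [[[-0.8,6,0],0],[[-0.8,6,0],0],[[-0.8,6,0],0],[[-0.8,6,0],0],[[-0.8,6,0],0]]}}

```text
time_s: 23.88
ee_pos: [572.7, -132.0, 14.6]
tcp_rot: [2.066, 2.366, -0.0]
ft_force: [0.5, -1.5, -0.6]
opening: 0.008
grip_force: 0.8
```

>>> {"name": "move_arm", "arguments": {"deltas": [[[-0.8,6,0],0],[[-0.8,6,0],0],[[-0.8,6,0],0],[[-0.8,6,0],0],[[-0.8,6,0],0]]}}

```text
time_s: 24.5
ee_pos: [568.6, -101.9, 14.6]
tcp_rot: [-2.066, -2.366, 0.0]
ft_force: [0.1, -1.9, 0.8]
opening: 0.007
grip_force: 0.8
```

```bash
python3 -c "
from h import *
w,h,p=tin()"
```

```text
{'tcp': array([  5.5, -94.7]), 'f': array([ 0.1, -1.9,  0.8]), 't': 24.5} ellipse [250.1 195.4] [117.8 134.3] tin [  3.2 -53.7]
```

>>> {"name": "move_arm", "arguments": {"deltas": [[[-0.8,6,0],0],[[-0.8,6,0],0],[[-0.8,6,0],0],[[-0.8,6,0],0],[[-0.8,6,0],0]]}}

```text
time_s: 25.18
ee_pos: [564.7, -71.9, 14.6]
tcp_rot: [-2.066, -2.366, -0.0]
ft_force: [1.2, -1.0, 0.6]
opening: 0.005
grip_force: 0.8
```

>>> {"name": "move_arm", "arguments": {"deltas": [[[-0.8,6,0],0],[[-0.8,6,0],0],[[-0.8,6,0],0],[[-0.8,6,0],0],[[-0.8,6,0],0]]}}

```text
time_s: 25.8
ee_pos: [560.6, -41.9, 14.6]
tcp_rot: [-2.066, -2.366, 0.0]
ft_force: [1.4, -0.3, 0.1]
opening: 0.007
grip_force: 0.8
```

>>> {"name": "move_arm", "arguments": {"deltas": [[[-0.8,6,0],0],[[-0.8,6,0],0],[[-0.8,6,0],0],[[-0.8,6,0],0],[[-0.8,6,0],0]]}}

```text
time_s: 26.42
ee_pos: [556.6, -11.9, 14.6]
tcp_rot: [-2.066, -2.366, 0.0]
ft_force: [0.3, -1.4, -0.3]
opening: 0.004
grip_force: 0.8
```

>>> {"name": "move_arm", "arguments": {"deltas": [[[-0.7,5,0],0],[[-0.7,5,0],0],[[-0.4,3,0],0],[[-0.4,3,0],0],[[0,0,0],0]]}}

```text
time_s: 27.05
ee_pos: [554.4, 4.0, 14.6]
tcp_rot: [-2.066, -2.366, -0.0]
ft_force: [-1.2, -0.8, 0.5]
opening: 0.01
grip_force: 0.0
```

Run:
```python
from h import *
w,h,p=tin()
# white plate along tool centre column, ahead of tin
for u in (235,250,265):
    c=w[0:180,u];print(u,[(r,*map(int,c[r])) for r in range(30,130,5)])
```

```text
{'tcp': array([ 5.7, 12.2]), 'f': array([-1.2, -0.8,  0.5]), 't': 27.05} ellipse [252.6 195.3] [118.  134.5] tin [ 4.6 53.3]
235 [(30, 107, 154, 204), (35, 108, 153, 204), (40, 108, 153, 204), (45, 107, 153, 203), (50, 118, 156, 203), (55, 245, 254, 255), (60, 246, 255, 255), (65, 182, 190, 198), (70, 180, 188, 197), (75, 109, 153, 205), (80, 107, 152, 204), (85, 110, 155, 206), (90, 110, 155, 205), (95, 112, 155, 205), (100, 111, 156, 207), (105, 106, 153, 205), (110, 110, 153, 206), (115, 109, 154, 205), (120, 110, 154, 206), (125, 113, 155, 205)]
250 [(30, 107, 149, 201), (35, 107, 149, 201), (40, 107, 149, 199), (45, 106, 150, 201), (50, 129, 161, 201), (55, 246, 254, 255), (60, 246, 254, 255), (65, 183, 191, 199), (70, 182, 190, 198), (75, 101, 145, 199), (80, 105, 148, 199), (85, 105, 148, 200), (90, 105, 149, 200), (95, 107, 149, 200), (100, 104, 147, 198), (105, 102, 146, 198), (110, 104, 147, 199), (115, 102, 146, 197), (120, 104, 148, 199), (125, 159, 154, 152)]
265 [(30, 108, 152, 204), (35, 109, 154, 205), (40, 107, 152, 203), (45, 106, 152, 203), (50, 121, 158, 201), (55, 246, 254, 255), (60, 246, 255, 255), (65, 183, 191, 199), (70, 182, 189, 198), (75, 109, 153, 203), (80, 105, 149, 202), (85, 108, 152, 202), (90, 106, 152, 202), (95, 105, 148, 201), (100, 106, 150, 201), (105, 103, 147, 200), (110, 105, 148, 201), (115, 108, 150, 202), (120, 104, 148, 200), (125, 141, 157, 181)]
```

```bash
cat >> h.py <<'E'
def gap():
    w,h,p,o=wlook();c=w[:,250].astype(int)
    plate=[r for r in range(20,180) if c[r].min()>215]; pr=max(plate)+.5
    nw=[r for r in range(int(pr),200) if c[r,0]>c[r,2]]; 
    rim=[r for r in range(int(pr)+1,200) if c[r,0]>130 and abs(c[r,0]-c[r,2])<35]
    a=tray(fray((250,pr),60,p));print(o,"plate row",pr,a.round(1),"tin blue from row",min(nw),tray(fray((250,min(nw)-.5),55,p)).round(1))
E
python3 -c "
from h import *
gap()"
```

```text
{'tcp': array([ 5.7, 12.1]), 'f': array([-0.9,  0.1,  0.6]), 't': 27.1} plate row 61.5 [  3.5 110.6] tin blue from row 125 [ 3.5 84.5]
```

>>> {"name": "move_arm", "arguments": {"deltas": [[[-0.5,4,0],0],[[-0.5,4,0],0],[[-0.5,4,0],0],[[-0.5,4,0],0],[[-0.4,3,0],0]]}}

```text
time_s: 27.78
ee_pos: [552.0, 23.0, 14.6]
tcp_rot: [-2.066, -2.367, 0.0]
ft_force: [0.7, -1.5, 0.4]
opening: 0.004
grip_force: 0.6
```

>>> {"name": "move_arm", "arguments": {"deltas": [[[-0.2,1.5,0],0],[[-0.1,1,0],0],[[-0.1,1,0],0],[[0,0,0],0],[[0,0,0],0]]}}

```text
time_s: 28.4
ee_pos: [551.7, 26.2, 14.6]
tcp_rot: [-2.066, -2.366, -0.0]
ft_force: [0.6, -1.3, -1.3]
opening: 0.007
grip_force: 0.1
```

```bash
python3 -c "
from h import *
gap();tin()"
```

```text
{'tcp': array([ 6. , 34.5]), 'f': array([ 0.6, -1.3, -1.3]), 't': 28.4} plate row 116.5 [  3.8 110.7] tin blue from row 126 [  3.8 106.6]
{'tcp': array([ 6. , 34.5]), 'f': array([ 0. , -0.3, -0.2]), 't': 28.45} ellipse [252.4 195.4] [117.8 134.5] tin [ 4.8 75.6]
```

Gap is about 4 mm. I'll advance 2.5 mm, then about 1 mm, gently.

>>> {"name": "move_arm", "arguments": {"deltas": [[[-0.1,1,0],0],[[-0.1,1,0],0],[[-0.1,0.8,0],0],[[0,0,0],0],[[0,0,0],0]]}}

```text
time_s: 29.12
ee_pos: [551.4, 29.0, 14.6]
tcp_rot: [-2.066, -2.366, -0.0]
ft_force: [0.2, -0.5, -0.2]
opening: 0.002
grip_force: 0.4
```

```bash
python3 -c "
from h import *
gap()"
```

```text
{'tcp': array([ 6.1, 37.3]), 'f': array([ 0.2, -0.5, -0.2]), 't': 29.125} plate row 123.5 [  3.9 110.7] tin blue from row 125 [  3.9 109.8]
```

>>> {"name": "move_arm", "arguments": {"deltas": [[[-0.1,0.8,0],0],[[0,0,0],0],[[0,0,0],0],[[0,0,0],0],[[0,0,0],0]]}}

```text
time_s: 29.8
ee_pos: [551.3, 29.8, 14.6]
tcp_rot: [2.066, 2.366, 0.0]
ft_force: [0.1, -1.5, 0.3]
opening: 0.004
grip_force: 0.6
```

>>> {"name": "move_arm", "arguments": {"deltas": [[[0.7,-5,0],0],[[2,-15,0],0],[[2,-20,0],0],[[0,0,40],0],[[0,0,40],0]]}}

```text
time_s: 30.42
ee_pos: [555.5, -12.0, 95.0]
tcp_rot: [-2.067, -2.364, 0.002]
ft_force: [0.7, -0.4, 0.3]
opening: 0.004
grip_force: 0.0
```

>>> {"name": "move_arm", "arguments": {"deltas": [[[0,-60,20],0],[[-20,-50,0],0],[[-20,-50,0],0],[[-20,-50,0],0],[[-20,-50,0],0]]}}

```text
time_s: 31.05
ee_pos: [474.6, -272.4, 114.6]
tcp_rot: [2.067, 2.365, -0.0]
ft_force: [0.3, -0.7, -0.3]
opening: 0.008
grip_force: 0.0
```

Run:
```python
from h import *
im=arm.camera("top");cv2.imwrite("pics/end.png",im);o=cv2.imread("pics/top0.png")
c,s,_=blob(im,(105,120,50),(125,255,255),(215,170,330,215));print("blue",s,tray(ray("top",c,55)).round(1))
for i in(o,im):
    c,s,_=blob(i,(0,180,80),(2,255,255),(180,190,215,225));print("red",c,tray(ray("top",c,55)).round(1))
g=cv2.cvtColor(im,cv2.COLOR_BGR2GRAY)[172:190,212:236];print(g.shape);ys,xs=np.nonzero(g<60);print("dark",xs.mean()+212,ys.mean()+172)
h=cv2.cvtColor(im,cv2.COLOR_BGR2HSV);m=cv2.inRange(h,(5,215,190),(14,255,255))[165:200,200:250];ys,xs=np.nonzero(m);print("orange",len(xs),tray(ray("top",(xs.mean()+200,ys.mean()+165),52)).round(1))
print(arm.observe()["ee_pos"],arm.observe()["time_s"])
```

```text
blue [ 14  21  21  23 381] [ 6.2 75. ]
red [197.38205128 207.58205128] [  8.6 182. ]
red [197.38205128 207.58205128] [  8.6 182. ]
(18, 24)
dark 222.21052631578948 185.3684210526316
orange 0 [nan nan]
[ 472.18704183 -278.03433934  114.75577475] 31.1<stdin>:7: RuntimeWarning: Mean of empty slice.
  ret = ret.dtype.type(ret / rcount)
```

Run:
```python
from h import *
print(tray(ray("top",(222.2,185.4),62)).round(1))
print(arm.close_job())
```

```text
[ 54.8 110.9]
the job is handed in; nothing more can be done
None
```

I pushed the divider until its pin dropped in the green-clip notch (measured at tray y about 111 mm, notch at 110). The small blue tin is within about 3 mm of the divider plate and the red tin is unmoved; I handed the job in at about 31 s and it returned no verdict.

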